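# Three clicks on the badge press

### The arm

A 7-joint arm with a two-finger parallel gripper is mounted at the origin on the work surface. World frame = base frame: x ahead of the robot, y to its left, z up, the work surface at z = 0. Lengths are in m, angles in rad, forces in N, time in s.
With the tool pointing down it reaches from about 0.4 to 0.85 m from the base axis. Payload 6.9 kg.
Tool frame: the origin (TCP) lies midway between the tips of the shut fingers; the grasp point (between the pads) lies behind it (ctrl.pinch_z is the z of the grasp point in the tool frame, in m); z points along the fingers, y is the line along which they close (so a half turn about z gives the same grasp; the last joint's range is limited). The gripper opens to 85 mm and grips with 20 to 120 N. Pads are 22 mm wide; open, the fingers measure 114 mm over their backs; the gripper's body (76 mm by 85 mm) begins 54 mm behind the grasp point. The pads swing forward as they close: fully open they stand 13 mm farther back than shut.
Start: joints at [-1.111, 0.507, -0.238, 1.5, 0.126, 1.149, -0.155], TCP at [0.217, 0.586, 0.231] pointing down, gripper open.
Joint ranges: [-3.08, 3.08], [-0.24, 2.05], [-1.43, 1.35], [0, 2.5], [-1.52, 4.66], [0.17, 1.96], [-2.89, 2.89]. Speed limits (rad/s): [2.39, 2.39, 3.14, 3.14, 3.14, 3.14, 3.14].

### API

Orientations are given as a unit quaternion [w, x, y, z].
In Python, from station import ctrl, get_state, vision, ticket, models gives the robot as it stands. Calls block until the motion is done:
- ctrl.movep(position, orientation): joint-space move of the TCP to a pose.
- ctrl.movel(position, frame=None, max_speed=0.15): straight line of the TCP; frame=None keeps the orientation; max_speed is the mean speed in m/s.
- ctrl.set_joints(angles): joint-space move.
- ctrl.ungrasp() and ctrl.close_gripper(force=None): open the fingers fully, or close them until they stop; force is the grip in N (None keeps the last).
- ctrl.pause(seconds).
- ctrl.ik(position, orientation): joint angles nearest the present ones, or None.
- get_state(): the state.
- vision.grab_frame(name): name is "scene" or "top"; returns (picture, depth): 420x560x3 uint8, blue, green, red; 420x560 float32, m along the optical axis (not along the pixel's ray), 0 where there is no reading.
- vision.camera_info(name): a dict with "mtx" (3x3 intrinsics, pixels), "dist_coeffs" ([k1, k2, p1, p2, k3] as OpenCV has them; the pictures are not rectified), "R" (3x3) and "t" (3): a world point X has camera coordinates R X + t. Camera axes: x right, y down, z forward; pixel columns grow to the right and rows downward; lengths in m; the calibration is good to about 2 mm. A picture is of the moment at which its call begins. camera_info takes no time and is no camera call.
A pose or a line that the arm cannot do raises ctrl.Unreachable and nothing moves.
- ticket.close_job(): hands the job in, once; it reports no verdict.
Trained networks look in the newest picture that a camera, given by its name, has taken for a name from the list of things; names that differ only in an ending like _2 or _b are one class to them, and where a whole thing is asked for, a point or a joint stands for the part that bears it (a point fixed in the world has none). Each returns a list of dicts, best first, with "p" (0 to 1); they miss things now and then, are a little off and sometimes report something else, mostly with a low value. They report only what shows in the picture. A call takes as long as a camera call.
- models.recognise(camera, target): "point" ([column, row] in pixels, amid what is visible of it).
- models.masks_of(camera, target): "mask" (420x560 bool, what is visible of it) and "point" ([column, row] in pixels, amid what is visible of it).
The state is a dict: "time": time; "qpos": joint angles; "qd": joint speeds; "tau": joint torques, N m; "tcp_pos": TCP position; "eef_rot": TCP orientation; "contact_force": force on the tool from outside, world axes, zero at the start; "wrist_torque": the same for the moment, N m; "width": finger opening in m.
Only numpy, scipy, OpenCV 4.12 (cv2) and the standard library are available. Lean on these libraries where they do the work, as an engineer would, in place of code of your own. Each camera call takes 0.05 s, during which the arm holds its last target. There are 200 camera calls.

### The job

Turn the hex hold-down nut on the badge press clockwise by hand until it is fully tight, the hand lever still up. Then bring the lever down exactly three clicks, feeling each one as the pawl drops over a tooth into the next gap, and never past the third; finish the program still holding the lever in the third gap (it springs back if let go). Leave everything else on the bench where it lies.

Things in the scene. Friction and masses are not known exactly. Their poses are not given: they have to be found in the camera images.
- press: the badge press, fixed: base plate 120 mm wide in x, from y = -58 to +188 mm, 15 mm thick; column at y = 37 to 67 mm, 200 high; head 130 to 200 mm high. Origin on the table below the lever's pivot, z up. The hold-down nut stands at x 0, y +150 mm; the lever reaches towards -y in the plane x = +62 mm, past the head's +x flank. Yaw within 0.4 either way
- nut (a joint): angle of the captive steel hex nut about its upright axis, rad: grows clockwise seen from above, 2.0 is the hard stop (fully tight); starts between 0.1 and 0.9. It does not rise or sink; friction about 0.15 N m; stays where it is left
- nut_top (a point): centre of the nut's top face, 42 mm above the table; turns with the nut. The nut is 30 mm across flats, 24 mm tall, on a 52 mm washer; a 16 mm stud stands 8 mm above its top. The flats face along this frame's x axis and every 60 deg from it. z up
- lever: the hand lever: steel bar with a round black rubber grip. Origin on the pivot, 165 mm above the table; own x = pivot axis (level, as the press's x); the lever points along its own -y. At rest, against a stop, it points 0.75 rad above level; it turns down about +x, at most 1.1 rad. A return spring pushes it up with about 5 N at mid-grip all the way; let go, it flies back up
- lever_grip (a point): point on the axis of the lever's rubber grip, 190 mm from the pivot; axes as the lever's. The grip is 26 mm thick and covers 140 to 240 mm from the pivot
- quadrant: toothed steel quadrant on the lever's pivot axis (origin), 21 mm to its side; still during a run, set differently each run: its axes are the lever's rest axes turned down by s, 0 to 0.2 rad. Six teeth; the lever's sprung pawl crests tooth n at lever angle s + 0.2 n - 0.1 below rest and drops into gap n (click n) at s + 0.2 n. At gap 3 the grip point's z here is -107 mm
- tooth4 (a point): the fourth tooth of the quadrant, an 8 mm round steel bar 60 mm from the pivot; the third click is the pawl dropping into the gap just before it. Felt at the grip: the push needed leaps by about 6 N (2 to 8) as the pawl seats in a gap, then sinks gradually over the next crest. Touching tooth 1 at first (also a leap) is no click. The pawl never locks: it must be held
- blank_a: loose pressed-steel badge blank, a disc 58 mm across and 8 mm high, origin under its centre; leave it where it lies
- blank_b: another such badge blank; leave it
- blank_c: another such badge blank; leave it
- marker: loose black marker pen lying down, 13 mm thick, 130 mm long, origin on its underside at mid length; leave it
- tin: loose open steel bowl, 100 mm across, 45 mm high, origin under its centre; leave it
- jar: loose glass jar with steel cap, 66 mm across, 90 mm high, origin under its centre; leave it
- driver: loose 150 mm screwdriver with a red handle lying on the table, origin on its underside at mid length; leave it

How it is judged:
On the way, in this order (a step that is already met when the one before it is completed fails the run):
1. the nut is turned fully tight while the lever is still at rest (value of joint nut above 1.92 rad and distance of lever_grip from where it was at the start of the episode below 0.015 m), for 0.2 s.
2. the lever is brought down to the third click and held there by the fingers (z of lever_grip in the frame of quadrant between -0.121 and -0.0945 m and contact force between the fingers and lever above 1.5 N), for 0.3 s.
At the end, for the whole second after the job is handed in: the nut is tight (within 0.08 rad of its stop); the lever stands still with its pawl in the third gap (the lever between about 0.52 and 0.69 rad past the quadrant's zero, the gap's centre being 0.6), pushed by the fingers with more than 1.5 N; all else lies within 30 mm of its start (all of step 2 and value of joint nut above 1.92 rad and angular speed of lever below 0.15 rad/s); the arm keeps its last pose, push and grip.
It fails at once if the lever is brought past the third gap, over the crest of the fourth tooth (z of lever_grip in the frame of quadrant below -0.128 m).
It fails at once if the lever is pulled down while the nut is still loose (distance of lever_grip from where it was at the start of the episode above 0.04 m and value of joint nut below 1.85 rad).
It fails at once if a bystander is shoved more than 30 mm (distance of any of blank_a, blank_b, blank_c, marker, tin, jar, driver from where it was at the start of the episode above 0.03 m).
It also fails if it takes over 72 s, if anything falls off the work surface, if the arm or the gripper's body presses on something with over 40 N, if the wrist force passes 120 N, or if a joint passes its speed limit or range.

## Working session

There is one attempt and no reset: what is moved stays moved. The work goes in short steps, each a Python script; the robot and the scene stay as the last script left them, time stands still between calls to the robot, and variables do not carry over. Pictures are saved under pics/ and viewed, on a budget of 10 in all, crops included, one or two more only if the job needs it, and the job is handed in when it is done.

```bash
ls; mkdir -p pics
cat > h.py <<'E'
import numpy as np, cv2
from station import ctrl, get_state, vision, ticket, models
from scipy.spatial.transform import Rotation as Ro
def cloud(cam,depth,mask=None):
    c=vision.camera_info(cam); K=np.array(c["mtx"]);d=np.array(c["dist_coeffs"]);R=np.array(c["R"]);t=np.array(c["t"])
    m=depth>0
    if mask is not None: m&=mask
    v,u=np.nonzero(m); z=depth[v,u]
    n=cv2.undistortPoints(np.stack([u,v],1).astype(float)[:,None],K,d)[:,0]
    P=np.c_[n*z[:,None],z]
    return (P-t)@R, u, v
def proj(cam,X):
    c=vision.camera_info(cam)
    return cv2.projectPoints(np.atleast_2d(np.array(X,float)),cv2.Rodrigues(np.array(c["R"]))[0],np.array(c["t"]),np.array(c["mtx"]),np.array(c["dist_coeffs"]))[0][:,0]
def wxyz(Rm): q=Ro.from_matrix(Rm).as_quat(); return [q[3],q[0],q[1],q[2]]
E
python3 - <<'E'
from h import *
for c in ["scene","top"]:
    im,d=vision.grab_frame(c); cv2.imwrite(f"pics/{c}1.png",im); np.save(c+".npy",d)
    i=vision.camera_info(c); print(c,"pos",-np.array(i["R"]).T@np.array(i["t"]),np.array(i["mtx"])[0,0])
    for n in ["press","nut_top","lever_grip","lever","tooth4","quadrant","blank_a","marker","tin","jar","driver"]:
        print(n,[(np.round(r["point"]).tolist(),round(r["p"],2)) for r in models.recognise(c,n)][:4])
print(get_state(), ctrl.pinch_z)
E
```

```text
pics
scene pos [1.16317641 0.68877547 0.93798821] 427.87451557306656
press [([321.0, 259.0], 0.66)]
nut_top []
lever_grip [([279.0, 208.0], 0.8)]
lever [([277.0, 204.0], 0.79)]
tooth4 [([300.0, 231.0], 0.8)]
quadrant [([297.0, 235.0], 0.61)]
blank_a [([302.0, 300.0], 0.82), ([297.0, 233.0], 0.38)]
marker [([322.0, 331.0], 0.74)]
tin [([234.0, 186.0], 0.97)]
jar [([431.0, 314.0], 0.78)]
driver [([377.0, 356.0], 0.8)]
top pos [ 0.35104619 -0.05873968  1.38263793] 496.38696959355934
press [([228.0, 239.0], 0.65)]
nut_top [([187.0, 250.0], 0.64)]
lever_grip [([266.0, 185.0], 0.67), ([113.0, 267.0], 0.54)]
lever [([269.0, 188.0], 0.74), ([248.0, 282.0], 0.49)]
tooth4 [([237.0, 214.0], 0.48)]
quadrant [([236.0, 214.0], 0.71), ([226.0, 239.0], 0.32)]
blank_a [([279.0, 271.0], 0.93), ([215.0, 193.0], 0.9), ([247.0, 279.0], 0.87), ([187.0, 256.0], 0.52)]
marker [([173.0, 192.0], 0.52), ([267.0, 188.0], 0.28)]
tin [([403.0, 247.0], 0.69)]
jar [([111.0, 268.0], 0.88)]
driver [([125.0, 207.0], 0.68)]
{'time': 1.2, 'qpos': array([-1.11151263,  0.50749165, -0.23761146,  1.50020869,  0.12568208,
        1.14891971, -0.15478574]), 'qd': array([-6.78144235e-04, -2.62935982e-04,  5.73756394e-04,  3.65292658e-05,
        1.69149868e-03, -6.37907274e-04, -2.82246804e-04]), 'tau': array([ 6.45181117e-04, -6.20375919e+01, -2.18515053e+00, -2.49951804e+01,
        1.35756438e-02,  2.69969009e-03, -4.09101267e-05]), 'tcp_pos': array([0.2165365 , 0.58626609, 0.23127754]), 'eef_rot': array([-1.75898477e-05,  1.75973635e-01,  9.84394880e-01, -2.28027679e-05]), 'contact_force': array([ 0.37916334,  0.37509312, -0.66922643]), 'wrist_torque': array([-0.00718374,  0.02927794, -0.03045967]), 'width': 0.0854990005971163} -0.0187
```

View both.

View pics/scene1.png

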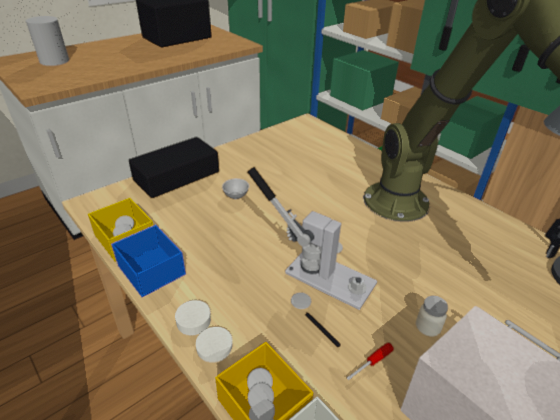

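View pics/top1.png

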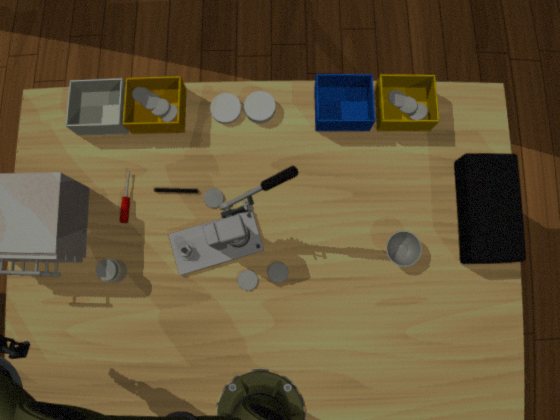

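```bash
cat > fit.py <<'E'
from h import *
from scipy.optimize import least_squares
D={c:np.load(c+".npy") for c in ["scene","top"]}
P,u,v=cloud("top",D["top"])
near=(u>150)&(u<275)&(v>195)&(v<290)
b=P[near&(P[:,2]>.009)&(P[:,2]<.022)]
r=cv2.minAreaRect((b[:,:2]*1000).astype(np.float32)); print("base rect",r,len(b), np.median(b[:,2]))
# keep largest component in px
for cam in D:
    vision.grab_frame(cam)
    P,u,v=cloud(cam,D[cam])
    for n in ["lever_grip","nut_top","press","jar"]:
        for m in models.masks_of(cam,n)[:1]:
            mk=m["mask"][v,u]; Q=P[mk]
            print(cam,n,m["point"],m["p"],len(Q),"med",np.median(Q,0).round(4),"lo",np.percentile(Q,3,0).round(3),"hi",np.percentile(Q,97,0).round(3))
            np.save(f"m_{cam}_{n}.npy",Q)
E
python3 fit.py
```

```text
base rect ((467.72247314453125, 133.42166137695312), (265.80401611328125, 334.9930114746094), 3.2000763416290283) 2515 0.015205460219584981
scene lever_grip [279.2, 203.6] 0.95 825 med [ 0.5712 -0.0063  0.2474] lo [ 0.372 -0.168  0.003] hi [0.603 0.089 0.33 ]
scene nut_top [357.3, 285.4] 0.63 101 med [0.4535 0.2122 0.0385] lo [0.435 0.195 0.019] hi [0.46  0.221 0.045]
scene press [302.9, 230.5] 0.74 209 med [0.5352 0.047  0.1723] lo [0.517 0.017 0.129] hi [0.551 0.09  0.194]
scene jar [432.0, 315.6] 0.6 1042 med [0.407  0.4132 0.0653] lo [0.363 0.38  0.002] hi [0.42  0.438 0.094]
top lever_grip [266.3, 185.5] 0.84 725 med [ 0.5752 -0.0258  0.2802] lo [ 0.542 -0.09   0.172] hi [0.602 0.084 0.335]
top nut_top [185.7, 253.0] 0.56 144 med [0.4419 0.2017 0.0418] lo [0.427 0.187 0.016] hi [0.459 0.221 0.053]
top press [230.1, 236.1] 0.84 4885 med [0.4772 0.0804 0.0207] lo [ 0.4   -0.071  0.008] hi [0.593 0.232 0.321]
top jar [109.9, 270.0] 0.89 607 med [0.3876 0.3941 0.0867] lo [0.359 0.376 0.012] hi [0.415 0.43  0.094]
```

```bash
cat > fit2.py <<'E'
from h import *
D=np.load("top.npy"); P,u,v=cloud("top",D)
m=np.zeros(D.shape,np.uint8); s=(P[:,2]>.010)&(P[:,2]<.020)&(u>150)&(u<275)&(v>195)&(v<290); m[v[s],u[s]]=1
m=cv2.morphologyEx(m,cv2.MORPH_OPEN,np.ones((3,3)))
n,l,st,_=cv2.connectedComponentsWithStats(m); k=1+np.argmax(st[1:,4]); L=l[v,u]==k
r=cv2.minAreaRect((P[L][:,:2]*1000).astype(np.float32)); print(r,L.sum())
print("box",cv2.boxPoints(r).round(0).tolist())
for cam in ["top","scene"]:
    Q=np.load(f"m_{cam}_lever_grip.npy"); Q=Q[Q[:,2]>.19]
    for _ in range(5):
        c=Q.mean(0); d=np.linalg.svd(Q-c)[2][0]; e=np.linalg.norm(np.cross(Q-c,d),axis=1); Q=Q[e<max(.02,0)]
    if d[2]<0:d=-d
    print(cam,"lever yaw",np.arctan2(d[0],-d[1]),"elev",np.arcsin(d[2]),"c",c,len(Q),"end",(c+d*np.percentile((Q-c)@d,99)))
# head top
h=P[(P[:,2]>.19)&(P[:,2]<.21)&(u>190)&(u<275)&(v>195)&(v<260)]
print(len(h),cv2.minAreaRect((h[:,:2]*1000).astype(np.float32)))
E
python3 fit2.py
```

```text
((469.0510559082031, 123.65961456298828), (120.4653091430664, 245.4434814453125), 16.55678367614746) 1822
box [[376.0, 224.0], [446.0, -11.0], [562.0, 23.0], [492.0, 258.0]]
top lever yaw 0.3297731187982921 elev 0.7665752733769878 c [ 0.57576352 -0.0277771   0.2784851 ] 630 end [ 0.59516542 -0.08446283  0.33618515]
scene lever yaw 0.33054389207909374 elev 0.773499302464379 c [ 0.57916618 -0.01647714  0.26842961] 624 end [ 0.60077137 -0.07944166  0.33343212]
980 ((505.8871765136719, 71.49665069580078), (94.67265319824219, 125.7126693725586), 17.851924896240234)
```

```bash
cat >> h.py <<'E'
YAW=0.289; O=np.array([.4876,.0614,0])
Rp=Ro.from_euler('z',YAW).as_matrix()
def W(p): return O+Rp@np.array(p,float)
def down(psi): # tool down, closing axis (tool y) at yaw psi
    y=np.array([np.cos(psi),np.sin(psi),0]); z=np.array([0,0,-1.]); return np.c_[np.cross(y,z),y,z]
E
python3 - <<'E'
from h import *
N=W([0,150,.042]); print("nut",N)
out=[]
for cam in ["top","scene"]:
    im=cv2.imread(f"pics/{cam}1.png"); c=proj(cam,N)[0]; print(cam,c)
    x,y=np.round(c).astype(int); r=14
    cr=cv2.resize(im[y-r:y+r,x-r:x+r],(392,392),interpolation=cv2.INTER_CUBIC)
    a=np.linspace(0,2*np.pi,60); 
    for k,ang in enumerate(np.arange(0,1.047,.15)): # score of edges: mean gradient along hex outline
        g=cv2.cvtColor(im,cv2.COLOR_BGR2GRAY).astype(np.float32); 
    out.append(cr)
cv2.imwrite("pics/nut.png",np.hstack(out))
for psi in np.arange(-3.1,3.2,.3):
    q=ctrl.ik([N[0],N[1],.021],wxyz(down(psi))); print(round(psi,2),None if q is None else np.round(q,2))
E
```

```text
nut [-4.22614758e+01  1.43840802e+02  4.20000000e-02]
top [-4969147.45005007  1493936.56287231]Traceback (most recent call last):
  File "<stdin>", line 7, in <module>
cv2.error: OpenCV(4.12.0) /io/opencv/modules/imgproc/src/resize.cpp:4208: error: (-215:Assertion failed) !ssize.empty() in function 'resize'
```

Units slip (mm vs m); fix.

Run:
```python
from h import *
N=W([0,.150,.042]); print("nut",N)
out=[]
for cam in ["top","scene"]:
    im=cv2.imread(f"pics/{cam}1.png"); c=proj(cam,N)[0]; print(cam,c)
    x,y=np.round(c).astype(int); r=14
    out.append(cv2.resize(im[y-r:y+r,x-r:x+r],(392,392),interpolation=cv2.INTER_CUBIC))
cv2.imwrite("pics/nut.png",np.hstack(out))
for psi in np.arange(-3.1,3.2,.4):
    q=ctrl.ik([N[0],N[1],.021],wxyz(down(psi))); print(round(psi,2),None if q is None else np.round(q,2))
```

```text
nut [0.44485092 0.2051794  0.042     ]
top [183.99314434 250.06949241]
scene [357.83033349 281.48109481]
-3.1 [-0.1   0.65 -0.58  2.09  0.64  0.58  2.05]
-2.7 [-0.04  0.67 -0.68  2.09  0.73  0.63  2.36]
-2.3 [ 0.03  0.7  -0.79  2.09  0.81  0.69  2.67]
-1.9 [-0.76  0.63  0.42  2.1  -0.52  0.51 -1.85]
-1.5 [-0.68  0.61  0.29  2.1  -0.37  0.48 -1.61]
-1.1 [-0.65  0.61  0.24  2.1  -0.31  0.47 -1.26]
-0.7 [-0.62  0.6   0.2   2.1  -0.26  0.46 -0.92]
-0.3 [-0.57  0.6   0.13  2.1  -0.17  0.46 -0.61]
0.1 [-0.52  0.59  0.06  2.1  -0.08  0.45 -0.3 ]
0.5 [-0.47  0.59 -0.01  2.1   0.02  0.45  0.  ]
0.9 [-0.42  0.59 -0.09  2.1   0.11  0.46  0.3 ]
1.3 [-0.37  0.59 -0.16  2.1   0.2   0.47  0.61]
1.7 [-0.32  0.6  -0.24  2.1   0.29  0.48  0.92]
2.1 [-0.27  0.6  -0.31  2.09  0.37  0.49  1.24]
2.5 [-0.21  0.62 -0.4   2.09  0.47  0.52  1.53]
2.9 [-0.14  0.63 -0.51  2.09  0.58  0.56  1.83]
```

View pics/nut.png

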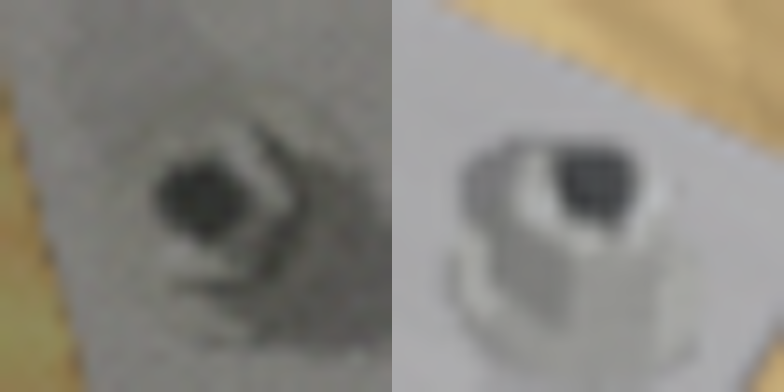

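Run:
```python
from h import *
N=W([0,.150,0]); psi=1.047; q=wxyz(down(psi))
def st(s): t=get_state(); print(s,round(t["time"],2),t["tcp_pos"].round(4),t["contact_force"].round(1),t["wrist_torque"].round(2),round(t["width"],4))
st("0"); ctrl.movep([N[0],N[1],.20],q); st("above")
ctrl.movel([N[0],N[1],.08],max_speed=.15); st("80")
ctrl.movel([N[0],N[1],.021],max_speed=.06); st("low")
ctrl.close_gripper(60); st("closed")
im,d=vision.grab_frame("scene"); cv2.imwrite("pics/grip.png",cv2.resize(im[180:360,240:480],(640,480)))
```

```text
0 1.7 [0.2165 0.5863 0.2313] [-0.5  0.1  0.7] [-0.    0.04  0.05] 0.0853
above 3.33 [0.4447 0.2067 0.2001] [0.2 0.4 1. ] [-0.   -0.03 -0.03] 0.0855
80 4.28 [0.4452 0.2056 0.0805] [-0.1  0.   0.9] [-0.02 -0.01 -0.06] 0.0854
low 5.42 [0.4451 0.2053 0.0213] [ 0.5 -0.  -0.2] [ 0.01  0.02 -0.02] 0.0854
closed 5.97 [0.4444 0.2044 0.0214] [-1.7 -3.3  7.4] [-0.57  0.36  0.07] 0.0285
```

View pics/grip.png

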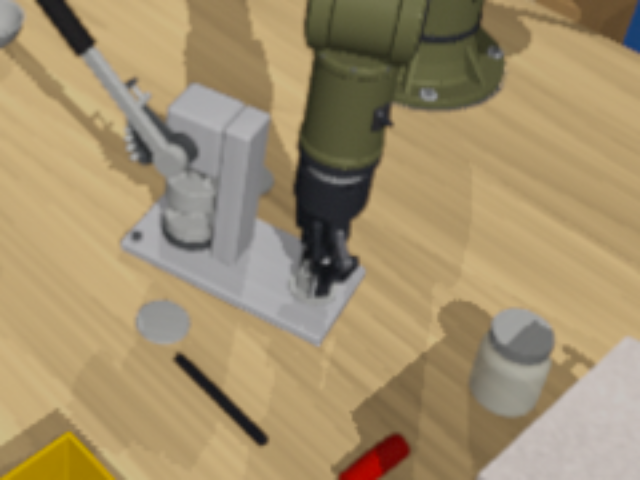

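The gripper holds the nut (crop ≈ (320,270)), with a width of 28.5 mm that fits its flats; bystanders are untouched. Next, turn it clockwise while watching the torque.

Run:
```python
from h import *
N=W([0,.150,0]); psi=1.047
Tprev=None
for i in range(22):
    psi-= .2 if i<7 else .06
    ctrl.movep([N[0],N[1],.021],wxyz(down(psi)))
    t=get_state(); print(round(psi,3),round(t["time"],2),t["tcp_pos"].round(4),t["contact_force"].round(1),t["wrist_torque"].round(2),round(t["width"],4),t["qpos"][6].round(2))
    if i>=3 and abs(t["wrist_torque"][2])>1.2 or np.linalg.norm(t["contact_force"])>60: break
print("actual",Ro.from_quat(np.roll(t["eef_rot"],-1)).as_matrix()[:,1])
```

```text
0.847 6.27 [0.4445 0.2045 0.0214] [-1.7 -3.5  7.4] [-0.53  0.39 -0.15] 0.0289 0.35
0.647 6.52 [0.4445 0.2045 0.0214] [-1.2 -2.8  7. ] [-0.48  0.34 -0.21] 0.0285 0.22
0.447 6.77 [0.4446 0.2045 0.0214] [-1.8 -3.   7.1] [-0.5   0.28 -0.12] 0.0289 0.09
0.247 7.02 [0.4447 0.2045 0.0214] [-2.  -3.4  7.2] [-0.55  0.28 -0.09] 0.0288 -0.04
0.047 7.27 [0.4447 0.2046 0.0214] [-1.9 -2.4  6.2] [-0.53  0.32 -0.15] 0.0289 -0.17
-0.153 7.52 [0.4449 0.2046 0.0214] [-1.  -2.5  7.2] [-0.56  0.21 -0.14] 0.0291 -0.3
-0.353 7.77 [0.445  0.2046 0.0214] [-1.3 -3.5  7.5] [-0.6   0.17 -0.15] 0.0288 -0.43
-0.413 8.02 [0.445  0.2045 0.0214] [-0.7 -2.3  6. ] [-0.6   0.1  -0.16] 0.0288 -0.47
-0.473 8.27 [0.445  0.2045 0.0214] [-1.4 -2.3  6.4] [-0.61  0.09 -0.12] 0.0285 -0.51
-0.533 8.52 [0.445  0.2045 0.0214] [-1.2 -2.7  6.2] [-0.62  0.14 -0.11] 0.0286 -0.55
-0.593 8.77 [0.445  0.2045 0.0214] [-1.1 -2.4  5.7] [-0.56  0.14 -0.15] 0.0289 -0.59
-0.653 9.02 [0.445  0.2045 0.0214] [-0.8 -2.3  6.6] [-0.6   0.11 -0.13] 0.029 -0.63
-0.713 9.27 [0.4451 0.2045 0.0214] [-0.9 -3.7  6.4] [-0.79  0.13  0.87] 0.0286 -0.66
-0.773 9.52 [0.4454 0.2048 0.0215] [ 0.4 -3.9  6.7] [-0.8  -0.11  1.79] 0.029 -0.7
actual [ 0.71877679 -0.69523912  0.00157427]
```

```bash
cat >> h.py <<'E'
PIV=W([.062,0,.165])
def lev(a,flip=1,back=0,r=.190):
    """TCP pose gripping lever turned down by a from rest, backed off along tool axis"""
    e=.75-a; d=Rp@np.array([0,-np.cos(e),np.sin(e)]); z=-(Rp@np.array([0,np.sin(e),np.cos(e)]))
    y=flip*Rp@np.array([1.,0,0]); R=np.c_[np.cross(y,z),y,z]
    return PIV+r*d+z*(-ctrl.pinch_z-back), wxyz(R), -z*1.0
E
python3 - <<'E'
from h import *
t=get_state(); print(t["time"])
for f in (1,-1):
    for a,b in ((0,.12),(0,0),(.3,0),(.6,0),(.8,0)):
        p,q,_=lev(a,f,b); s=ctrl.ik(p,q); print(f,a,b,p.round(3),None if s is None else np.round(s,2))
E
```

```text
9.5167
1 0 0.12 [0.567 0.012 0.369] [-1.01  0.45  0.78  1.63  0.47  1.21 -0.16]
1 0 0 [ 0.59  -0.066  0.281] [-0.85  0.53  0.77  1.79  0.49  0.92 -0.17]
1 0.3 0 [ 0.598 -0.093  0.231] [-0.52  0.48  0.57  1.75  0.24  0.87  0.13]
1 0.6 0 [ 0.601 -0.104  0.175] [-0.15  0.52  0.3   1.69 -0.01  0.89  0.41]
1 0.8 0 [ 0.601 -0.102  0.137] [ 0.09  0.58  0.1   1.65 -0.12  0.94  0.54]
-1 0 0.12 [0.567 0.012 0.369] [ 0.22  0.59 -1.22  1.61  1.09  1.89  2.37]
-1 0 0 [ 0.59  -0.066  0.281] [ 0.36  0.68 -1.23  1.77  1.2   1.75  2.31]
-1 0.3 0 [ 0.598 -0.093  0.231] [-0.8   0.68  1.15  1.75 -0.29  0.86 -2.51]
-1 0.6 0 [ 0.601 -0.104  0.175] [-0.59  0.81  1.23  1.7  -0.74  1.11 -2.04]
-1 0.8 0 [ 0.601 -0.102  0.137] [-0.42  0.84  1.11  1.66 -0.83  1.22 -1.94]
```

Run:
```python
from h import *
def st(s): t=get_state(); print(s,round(t["time"],2),t["tcp_pos"].round(4),t["contact_force"].round(1),t["wrist_torque"].round(2),round(t["width"],4))
N=W([0,.150,0])
ctrl.ungrasp(); st("open")
ctrl.movel([N[0],N[1],.12]); ctrl.movel([N[0],N[1],.36],max_speed=.2); st("up")
p,q,_=lev(0,1,.10); ctrl.movep(p,q); st("pre")
p,q,_=lev(0,1,0); ctrl.movel(p,max_speed=.06); st("at")
im,d=vision.grab_frame("scene"); im2,_=vision.grab_frame("top")
cv2.imwrite("pics/lev.png",np.hstack([cv2.resize(im[130:310,200:380],(400,400)),cv2.resize(im2[120:300,160:340],(400,400))]))
```

```text
open 10.11 [0.4448 0.2052 0.0209] [-0.2  0.2 -0.9] [ 0.04 -0.02 -0.06] 0.0851
up 12.27 [0.4444 0.2051 0.359 ] [ 0.1 -0.7  0.1] [0.01 0.06 0.06] 0.0852
pre 13.18 [ 0.5705 -0.0007  0.3535] [-0.6  0.2 -0.6] [ 0.61  0.15 -0.03] 0.0855
at 15.0 [ 0.5904 -0.0661  0.281 ] [ 0.  -0.4 -0.2] [0.64 0.16 0.05] 0.0855
```

View pics/lev.png

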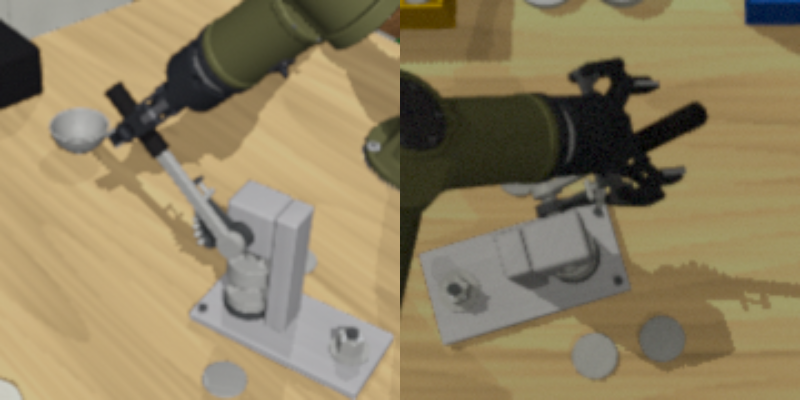

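```bash
cat >> h.py <<'E'
def pull(a0,a1,step=.02):
    import json
    for a in np.arange(a0,a1+1e-9,step):
        p,q,n=lev(a,1); ctrl.movep(p,q); F=[]
        for _ in range(3): ctrl.pause(.02); t=get_state(); F.append(t["contact_force"])
        F=np.mean(F,0); d=np.cross(n,Rp[:,0])
        v=Rp.T@(t["tcp_pos"]-PIV)  # actual angle from TCP
        e=np.arctan2(v[2],-v[1])+np.arctan2(-ctrl.pinch_z,.19)
        print(f"a={a:.3f} act={.75-e:.3f} T={t['time']:.1f} Ft={F@n:.1f} Frad={F@d:.1f} Fx={F@Rp[:,0]:.1f} w={t['width']:.4f}")
E
python3 - <<'E'
from h import *
ctrl.close_gripper(50)
pull(0,.44)
E
```

```text
a=0.000 act=-0.000 T=16.0 Ft=5.3 Frad=-0.8 Fx=-4.4 w=0.0248
a=0.020 act=0.020 T=16.3 Ft=4.9 Frad=0.4 Fx=-4.2 w=0.0244
a=0.040 act=0.040 T=16.6 Ft=4.5 Frad=-0.1 Fx=-4.1 w=0.0246
a=0.060 act=0.060 T=16.9 Ft=4.7 Frad=0.1 Fx=-4.8 w=0.0248
a=0.080 act=0.080 T=17.2 Ft=4.8 Frad=0.3 Fx=-4.9 w=0.0244
a=0.100 act=0.100 T=17.5 Ft=4.6 Frad=0.1 Fx=-4.9 w=0.0246
a=0.120 act=0.120 T=17.8 Ft=4.6 Frad=0.2 Fx=-4.2 w=0.0246
a=0.140 act=0.140 T=18.1 Ft=5.1 Frad=0.8 Fx=-4.9 w=0.0243
a=0.160 act=0.160 T=18.4 Ft=5.0 Frad=0.2 Fx=-4.5 w=0.0248
a=0.180 act=0.180 T=18.7 Ft=5.1 Frad=0.3 Fx=-4.6 w=0.0246
a=0.200 act=0.199 T=19.0 Ft=7.5 Frad=0.2 Fx=-5.9 w=0.0246
a=0.220 act=0.219 T=19.3 Ft=6.9 Frad=0.6 Fx=-5.4 w=0.0245
a=0.240 act=0.239 T=19.6 Ft=6.8 Frad=0.0 Fx=-5.3 w=0.0247
a=0.260 act=0.260 T=19.9 Ft=5.8 Frad=0.3 Fx=-5.0 w=0.0245
a=0.280 act=0.280 T=20.2 Ft=5.1 Frad=0.9 Fx=-4.5 w=0.0245
a=0.300 act=0.300 T=20.5 Ft=4.6 Frad=0.6 Fx=-5.3 w=0.0247
a=0.320 act=0.320 T=20.8 Ft=3.6 Frad=0.0 Fx=-5.0 w=0.0245
a=0.340 act=0.341 T=21.1 Ft=3.2 Frad=-0.2 Fx=-4.7 w=0.0244
a=0.360 act=0.361 T=21.4 Ft=2.9 Frad=0.1 Fx=-5.0 w=0.0243
a=0.380 act=0.381 T=21.7 Ft=1.8 Frad=-0.1 Fx=-4.8 w=0.0243
a=0.400 act=0.398 T=22.0 Ft=8.2 Frad=-0.1 Fx=-7.5 w=0.0247
a=0.420 act=0.418 T=22.3 Ft=7.5 Frad=0.2 Fx=-7.6 w=0.0244
a=0.440 act=0.438 T=22.6 Ft=6.7 Frad=0.1 Fx=-6.4 w=0.0245
```

Run:
```python
from h import *
vision.grab_frame("scene"); print([(np.round(r["point"],1),r["p"]) for r in models.recognise("scene","tooth4")])
for x in (.041,.083):
  for s in (0,.1,.19):
    e=.75-s-.7; print(x,s,proj("scene",W([x,-.06*np.cos(e),.165+.06*np.sin(e)])).round(1),proj("top",W([x,-.06*np.cos(e),.165+.06*np.sin(e)])).round(1))
pull(.46,.66)
```

```text
[(array([299.6, 230.7]), 0.58)]
0.041 0 [[288.8 227.6]] [[250.8 206.4]]
0.041 0.1 [[288.8 229.2]] [[250.9 206.8]]
0.041 0.19 [[288.9 230.8]] [[250.8 207.2]]
0.083 0 [[280.6 235.8]] [[246.  190.5]]
0.083 0.1 [[280.5 237.4]] [[246.2 191. ]]
0.083 0.19 [[280.6 239. ]] [[246.2 191.4]]
a=0.460 act=0.458 T=23.0 Ft=6.1 Frad=0.1 Fx=-6.6 w=0.0245
a=0.480 act=0.479 T=23.3 Ft=5.7 Frad=0.3 Fx=-6.4 w=0.0248
a=0.500 act=0.499 T=23.6 Ft=4.9 Frad=0.2 Fx=-6.1 w=0.0243
a=0.520 act=0.520 T=23.9 Ft=4.7 Frad=0.3 Fx=-6.1 w=0.0251
a=0.540 act=0.540 T=24.2 Ft=3.9 Frad=0.1 Fx=-5.8 w=0.0250
a=0.560 act=0.560 T=24.5 Ft=3.4 Frad=0.5 Fx=-5.7 w=0.0245
a=0.580 act=0.581 T=24.8 Ft=2.3 Frad=0.1 Fx=-6.1 w=0.0244
a=0.600 act=0.597 T=25.1 Ft=8.7 Frad=1.3 Fx=-7.7 w=0.0243
a=0.620 act=0.617 T=25.4 Ft=7.6 Frad=1.0 Fx=-7.7 w=0.0244
a=0.640 act=0.638 T=25.7 Ft=7.5 Frad=0.5 Fx=-7.5 w=0.0246
a=0.660 act=0.658 T=26.0 Ft=6.6 Frad=0.7 Fx=-7.1 w=0.0245
```

Run:
```python
from h import *
im,_=vision.grab_frame("scene"); im0=cv2.imread("pics/scene1.png")
f=lambda i: cv2.resize(i[205:265,265:325],(400,400),interpolation=cv2.INTER_CUBIC)
c=f(im0).copy()
for s,col in ((0,(0,0,255)),(.19,(0,255,0))):
  for n in range(1,7):
    e=.75-s-.2*n+.1; p=proj("scene",W([.041,-.06*np.cos(e),.165+.06*np.sin(e)]))[0]
    cv2.circle(c,tuple(int(round(k)) for k in ((p-[265,205])*400/60)),4,col,1)
cv2.imwrite("pics/quad.png",np.vstack([np.hstack([f(im0),c])]))
```

```text
(no output)
```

View pics/quad.png

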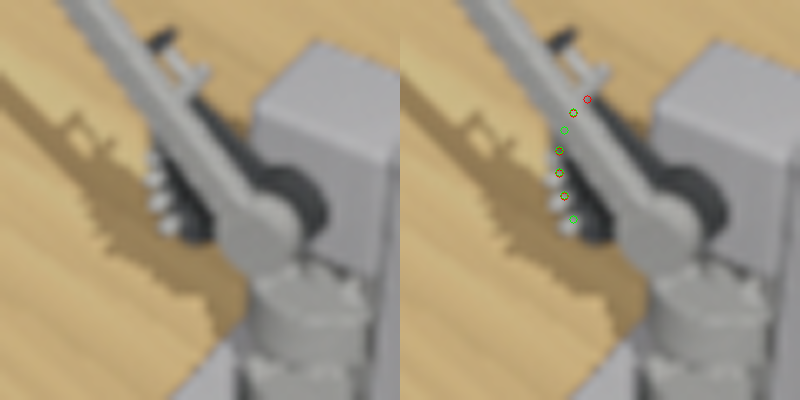

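The lowest visible tooth, at crop (170,226), matches the s≈0.19 overlay (173,219) and not the s=0 one (165,196). The force trace says the same: a half-leap at 0.19 is tooth 1 being touched, then clicks 1 and 2 at 0.39 and 0.59. The third click should come at about 0.79.

Run:
```python
from h import *
pull(.68,.80)
ctrl.pause(.5); pull(.80,.80)
for n,d in (("scene",0),("top",0)):
    im,_=vision.grab_frame(n); cv2.imwrite(f"pics/{n}2.png",im)
old=np.load("top.npy"); a=cv2.imread("pics/top2.png"); b=cv2.imread("pics/scene2.png")
cv2.imwrite("pics/fin.png",np.hstack([cv2.resize(a,(400,300)),cv2.resize(b,(400,300))]))
for n in ["blank_a","marker","tin","jar","driver"]:
    for c in ("top","scene"): print(c,n,[(np.round(r["point"]).tolist(),round(r["p"],2)) for r in models.recognise(c,n)][:4])
```

```text
a=0.680 act=0.679 T=26.3 Ft=5.6 Frad=0.5 Fx=-7.1 w=0.0244
a=0.700 act=0.699 T=26.6 Ft=5.2 Frad=0.8 Fx=-6.2 w=0.0243
a=0.720 act=0.720 T=26.9 Ft=4.8 Frad=1.0 Fx=-6.8 w=0.0243
a=0.740 act=0.740 T=27.2 Ft=4.2 Frad=0.6 Fx=-6.6 w=0.0247
a=0.760 act=0.761 T=27.5 Ft=3.6 Frad=0.5 Fx=-6.0 w=0.0245
a=0.780 act=0.781 T=27.8 Ft=3.0 Frad=0.2 Fx=-6.2 w=0.0246
a=0.800 act=0.797 T=28.1 Ft=8.4 Frad=1.5 Fx=-7.8 w=0.0247
a=0.800 act=0.796 T=28.9 Ft=8.9 Frad=1.7 Fx=-8.0 w=0.0246
top blank_a [([213.0, 196.0], 0.77)]
scene blank_a [([300.0, 301.0], 0.77)]
top marker [([178.0, 190.0], 0.58)]
scene marker [([320.0, 332.0], 0.77)]
top tin [([406.0, 245.0], 0.63)]
scene tin []
top jar [([112.0, 268.0], 0.84)]
scene jar [([432.0, 313.0], 0.82), ([300.0, 229.0], 0.65)]
top driver [([124.0, 203.0], 0.76)]
scene driver [([378.0, 353.0], 0.83)]
```

View pics/fin.png

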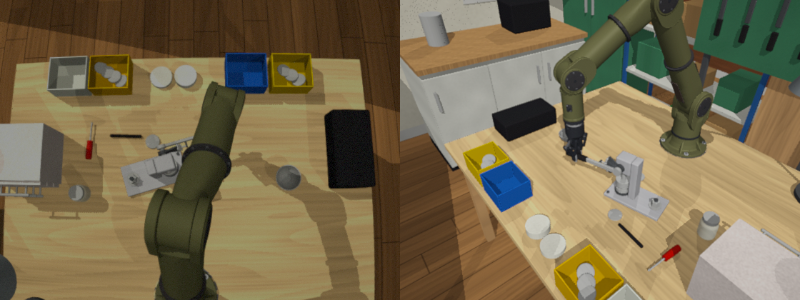

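```bash
python3 -c "
from h import *
ticket.close_job(); t=get_state(); print(t['time'],t['contact_force'],t['width'])"
```

```text
the job is handed in; nothing more can be done
the job is handed in; nothing more can be done
```

The nut is turned to its hard stop and the lever is held in the third gap. I handed the job in at about 29 s of the 72 s allowed; it gave no verdict.

- **Nut:** I gripped it on its flats and turned it clockwise about 1.7 rad with the lever still at rest. The wrist torque rose from about 0.15 to 1.8 N m at the angle where the stop was expected. I did not measure the nut angle again after letting go.
- **Lever:** I gripped it at 190 mm from the pivot and pulled it down its arc in 0.02 rad steps.
    - A small force leap at about 0.19 rad was the pawl first touching tooth 1, so it does not count as a click.
    - The three clicks came at about 0.39, 0.59 and 0.79 rad, each a leap of 5–6 N. The program ended holding the lever at 0.80 rad with about 8.9 N.
    - With the quadrant's zero at about 0.19 rad, that is about 0.61 rad past it, close to the gap's centre of 0.6.
- **Check of the zero:** The trained network's point for the fourth tooth was too vague to use. The lowest tooth in the picture agreed with 0.19 rad and not with 0, and so did the flat force before 0.19 rad.
- **Other things on the bench:** The marker, tin, jar, driver and one blank show within about 5 pixels (roughly 1.5 cm) of where they started. The other two blanks were hidden under the arm in the last top picture, so I could not check them. The gripper was not taken near them.

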